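Set the filter slide to its third click and trigger the exposure

TASK

Reference the filter changer and take an exposure: with the outside of the fingers, push the blue tab of the filter slide all the way home towards the red stop block, then push it back the other way, counting the clicks, and stop in the third detent from home without ever running on to the fourth. Then, with the slide resting in the third detent, press the green button on the white box fully down and let it come up again. Only push, never grip the tab, and leave the loose things lying around where they are.

Things in the scene. Friction and masses are not known exactly. Their poses are not given: they have to be found in the camera images.
- slide (a joint): Filter slide (m): 0 = home, grows along the changer's own +y, up to 0.090. Sprung detents at 0 (home), 0.018 (first click), 0.036 (second), 0.054 (third), 0.072, 0.090; crests half-way between. About 6 N pushes it over a crest, then it snaps by itself into the next detent; let go short of a crest it falls back. Starts in the first or second detent
- changer: Fixed filter changer: grey plate 200 x 320 x 12 mm (x, y, z), origin at centre of its underside. A bar with coloured windows slides along y under a black lens tube (38 mm wide, top z = 78 mm, x = 20 mm, y = 0) on a white post at +x. Red home stop block at the -y end (y = -149 mm). The blue tab stands on the -x side, centre x = -60 mm, y = -45 mm + slide position
- tab_top (a point): Centre of the top of the blue push tab, 85 mm above the bench. Tab 24 mm wide (changer x), 12 mm thick (changer y, the sliding direction), free from 40 to 85 mm above the bench. Below it are the bar's 14 mm wide arm (top at 40 mm) and a guide (top at 22 mm); along y nothing else within 70 mm stands above 22 mm. Fingers pressing on its home half and its far half at once count as gripping
- trigger: White trigger box 80 x 80 x 40 mm with the round green button on top, fixed; origin at the centre of its underside
- expose_top (a point): Centre of the top of the green exposure button (28 mm across) on the trigger box; it is pressed straight down
- expose (a joint): Travel of the green button (m): 0 = up, 0.006 = fully down (about 5 N); it springs back
- dimmer: White box 80 x 80 x 40 mm with a fixed black round knob (58 mm high in all), fixed, not used; stands on the side opposite to the trigger box. Origin at the centre of its underside
- spacer: Bystander, loose: white plastic ring 44 mm across, 12 mm high, on the changer's plate; origin under its centre
- lens_cap: Bystander, loose: black cap 42 mm across, 14 mm high, on the changer's plate; origin under its centre
- driver: Bystander, loose: screwdriver 150 mm long lying near the changer on the robot's side; origin on its underside near the middle
- filter_cell: Bystander, loose: dark steel filter holder 38 mm across, 12 mm high, amber glass; origin under its centre
- vial: Bystander, loose: capped jar 40 mm across, 70 mm high; origin under its centre
- dish: Bystander, loose: white ceramic bowl 90 mm across, 22 mm high; origin under its centre
- lens_tube: Bystander, loose: aluminium cylinder 40 mm across, 55 mm high; origin under its centre

How it is judged:
By the outcome, as a careful person would: the job done as asked, in the order asked, and still so for the second after the job is handed in, with the robot touching nothing.
It also fails if it takes over 69 s, if anything falls off the work surface, if the arm or the gripper's body presses on something with over 40 N, if the wrist force passes 120 N, or if a joint passes its speed limit or range.

ROBOT

A 6-joint arm with a two-finger parallel gripper is mounted at the origin on the work surface. World frame = base frame: x ahead of the robot, y to its left, z up, the work surface at z = 0. Lengths are in m, angles in rad, forces in N, time in s.
With the tool pointing down it reaches from about 0.35 to 0.775 m from the base axis. Payload 7.3 kg.
Tool frame: the origin (TCP) lies on the centre line of the jaws, within the pads' length; the fingertips stand robot.nose_length ahead of it and the grasp point (between the pads) is the TCP (robot.nose_length is the distance from the TCP to the fingertips, in m); z points along the fingers, y is the direction in which the jaws open and shut (so a half turn about z gives the same grasp; the last joint's range is limited). The gripper opens to 92 mm and grips with 3 to 60 N. Pads are 19 mm wide; open, the fingers measure 130 mm over their backs; the gripper's body (75 mm by 190 mm) begins 47 mm behind the grasp point.
Start: joints at [1.012, 0.342, 1.524, -0, 1.275, -0.146], TCP at [0.211, 0.481, 0.246] pointing down, gripper open.
Joint ranges: [-2.53, 2.53], [-0.77, 2.02], [0.04, 2.7], [-1, 4.14], [0.28, 2.66], [-3.11, 3.11]. Speed limits (rad/s): [2.57, 2.57, 3.14, 3.14, 3.14, 3.14].

INTERFACE

Orientations are given as [roll, pitch, yaw] about the fixed x, y, z axes, in that order (R = Rz(yaw) Ry(pitch) Rx(roll)).
In Python, from cell import robot, read_camera gives the robot as it stands.
- The arm moves only by the shell command python3 -m crank 'ROWS' [FORCE]. ROWS is JSON, a list of rows, each a list of 7 numbers: the shift along the tool's x, y, z in cm, then the turn, a rotation vector about the tool's x, y, z in degrees, then the opening, from 0 (shut) to 1 (fully open). In form: [[tx, ty, tz, wx, wy, wz, jaw], ...]. A call has 1 to 5 rows; each row is the pose to reach, as a shift and turn from the pose commanded when the call began, along the tool's axes at that moment; what a row does not reach only later rows make up. A row lasts 1/8 s, in which the tool goes at most 62.5 mm and 10.7 degrees, less where a joint would pass 70% of its speed; a pose out of reach is approached as far as the arm can. A call with a gripper value outside its range is refused whole. The fingers move at their own pace and stop on an object; FORCE is the grip in N (left out, the last holds). Time passes only in rows, so rows that repeat a pose let the fingers close. It gives the time, the measured TCP pose, the force and the opening at its end, in the units of the state.
- robot.observe(): the state, without advancing time (a new reading comes with each control period).
- read_camera(name): name is "scene" or "top" or "wrist"; returns a dict with "frame" (384x512x3 uint8, red, green, blue), "intrinsics" (3x3 intrinsics, pixels), "R" (3x3) and "t" (3): a world point X has camera coordinates R X + t. Camera axes: x right, y down, z forward; pixel columns grow to the right and rows downward; lengths in m; the calibration is good to about 2 mm. A picture is of the moment at which its call begins. There is no depth.
- robot.hand_in(): hands the job in, once; it reports no verdict.
The state is a dict: "time": time; "qpos": joint angles; "qvel": joint speeds; "joint_efforts": joint torques, N m; "tool_pos": TCP position; "tool_rot": TCP orientation; "contact_force": force on the tool from outside, world axes, zero at the start; "torque": the same for the moment, N m; "opening": finger opening in m.
Only numpy, scipy, OpenCV 4.12 (cv2) and the standard library are available. Lean on these libraries where they do the work, as an engineer would, in place of code of your own. Each camera call takes 0.05 s, during which the arm holds its last target.

## Working session

There is one attempt and no reset: what is moved stays moved. The work goes in short steps, Python scripts to look and compute and a shell command to move; the robot and the scene stay as the last step left them, time stands still between calls to the robot, and variables do not carry over. Pictures are saved under pics/ and viewed, and the job is handed in when it is done.

```bash
ls; mkdir -p pics; python3 - <<'E'
from cell import robot, read_camera
import cv2
print(robot.observe(), robot.nose_length)
for n in ["scene","top","wrist"]:
    c=read_camera(n); cv2.imwrite(f"pics/{n}0.png",cv2.cvtColor(c["frame"],cv2.COLOR_RGB2BGR)); print(n,c["intrinsics"].round(1).tolist(),c["R"].round(3).tolist(),c["t"].round(3).tolist())
E
```

```text
pics
{'time': 0.0, 'qpos': array([ 1.01201117e+00,  3.42694890e-01,  1.52499671e+00, -1.26763245e-05,
        1.27537533e+00, -1.46005057e-01]), 'qvel': array([ 0.00103047,  0.00220498, -0.00091507,  0.00093701, -0.00124599,
       -0.0020461 ]), 'joint_efforts': array([-1.50230029e-03, -4.31237984e+01, -2.44220102e+01,  7.17254123e-02,
        5.59319579e-02, -8.06133494e-05]), 'tool_pos': array([0.21039823, 0.48059955, 0.24506647]), 'tool_rot': array([-3.14013230e+00, -2.02494855e-04,  2.72881610e+00]), 'contact_force': array([-0.12084648,  0.07894721,  0.08444569]), 'torque': array([-0.01988527, -0.02708544,  0.01528767]), 'opening': 0.09206883854474401} 0.019
scene [[359.0, 0.0, 255.3], [0.0, 359.0, 191.5], [0.0, 0.0, 1.0]] [[-0.725, 0.688, -0.021], [0.382, 0.376, -0.844], [-0.573, -0.62, -0.536]] [0.389, -0.133, 1.19]
top [[452.6, 0.0, 254.1], [0.0, 452.6, 192.6], [0.0, 0.0, 1.0]] [[0.114, -0.993, -0.003], [-0.973, -0.111, -0.201], [0.199, 0.026, -0.98]] [-0.042, 0.535, 1.04]
wrist [[306.5, 0.0, 257.5], [0.0, 306.5, 184.3], [0.0, 0.0, 1.0]] [[0.402, 0.916, -0.0], [0.871, -0.382, 0.308], [0.282, -0.124, -0.951]] [-0.525, -0.038, 0.391]
```

View pics/scene0.png

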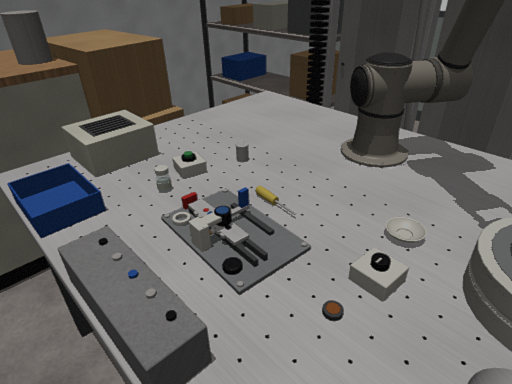

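View pics/top0.png

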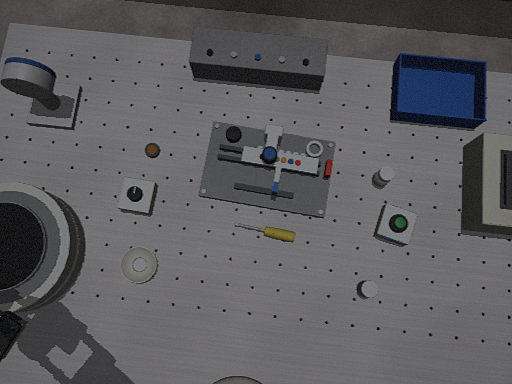

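View pics/wrist0.png

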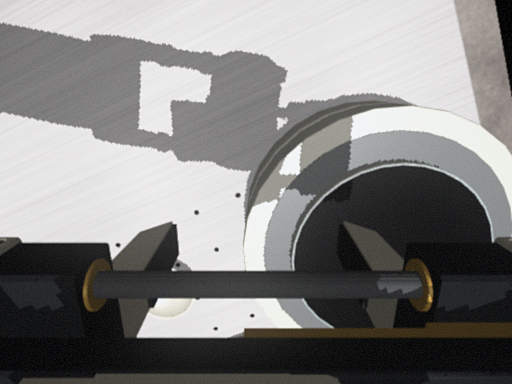

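The top view shows the plate around (268,170), blue tab near (276,186), red stop (328,168) and green button (398,223). There is also a large round object at (20,245), close to the gripper.

```bash
cat > h.py <<'E'
import numpy as np, cv2
from cell import robot, read_camera
def ray(c,u,v):
    d=np.linalg.inv(c["intrinsics"])@np.array([u,v,1.]); R=c["R"]; return -R.T@c["t"], R.T@d
def onz(c,u,v,z):
    o,d=ray(c,u,v); return o+d*(z-o[2])/d[2]
def tri(c1,p1,c2,p2):
    A=[];b=[]
    for c,p in((c1,p1),(c2,p2)):
        o,d=ray(c,*p); d=d/np.linalg.norm(d); P=np.eye(3)-np.outer(d,d); A.append(P); b.append(P@o)
    return np.linalg.solve(sum(A),sum(b))
def proj(c,X):
    q=c["intrinsics"]@(c["R"]@np.asarray(X)+c["t"]); return q[:2]/q[2]
def blobs(c,col,roi=None,mina=8):
    f=c["frame"]; h=cv2.cvtColor(f,cv2.COLOR_RGB2HSV).astype(int); H,S,V=h[...,0],h[...,1],h[...,2]
    m={"blue":(H>100)&(H<130)&(S>120)&(V>50),"red":((H<8)|(H>172))&(S>150)&(V>70),"green":(H>40)&(H<85)&(S>100)&(V>30),"yellow":(H>20)&(H<35)&(S>150)&(V>80)}[col].astype(np.uint8)
    n,l,s,ct=cv2.connectedComponentsWithStats(m)
    return [(ct[i].round(1).tolist(),s[i].tolist()) for i in range(1,n) if s[i,4]>=mina],l
def save(c,name,x0=0,y0=0,w=512,h=384,k=1):
    im=cv2.cvtColor(c["frame"],cv2.COLOR_RGB2BGR)[y0:y0+h,x0:x0+w]
    cv2.imwrite("pics/"+name,cv2.resize(im,None,fx=k,fy=k,interpolation=cv2.INTER_CUBIC))
E
python3 - <<'E'
from h import *
t=read_camera("top"); s=read_camera("scene")
for n,c in(("top",t),("scene",s)):
    for col in("blue","red","green","yellow"): print(n,col,blobs(c,col)[0])
save(t,"t1.png",180,100,180,130,4); save(s,"s1.png",140,130,180,160,4)
E
```

```text
top blue [([437.0, 91.0], [397, 53, 90, 68, 3793]), ([257.3, 56.5], [255, 54, 6, 6, 30]), ([24.5, 61.4], [5, 57, 41, 12, 163]), ([269.4, 152.9], [264, 148, 12, 11, 106]), ([290.1, 161.1], [288, 159, 5, 5, 22]), ([275.0, 186.6], [272, 182, 7, 10, 49]), ([387.5, 238.2], [382, 236, 12, 5, 12])]
top red [([297.2, 162.2], [295, 160, 5, 5, 20]), ([328.2, 167.1], [325, 160, 7, 15, 78])]
top green [([276.8, 158.9], [275, 157, 4, 5, 14]), ([399.8, 222.0], [394, 217, 12, 11, 107])]
top yellow [([279.3, 233.3], [265, 227, 29, 14, 242])]
scene blue [([248.9, 64.2], [223, 52, 43, 29, 665]), ([57.0, 198.0], [8, 164, 97, 72, 3600]), ([242.5, 196.9], [238, 188, 10, 19, 128]), ([221.9, 209.6], [216, 206, 13, 8, 81]), ([132.3, 273.2], [128, 270, 10, 8, 60])]
scene red [([188.4, 195.6], [182, 192, 14, 8, 43]), ([205.5, 209.5], [204, 209, 4, 2, 8])]
scene green [([187.7, 154.2], [184, 152, 9, 6, 43])]
scene yellow [([265.3, 194.0], [256, 187, 21, 16, 104])]
```

View pics/t1.png

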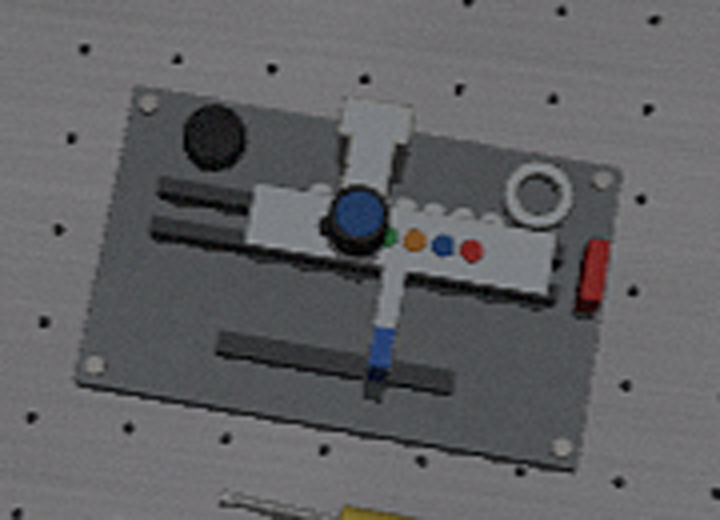

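View pics/s1.png

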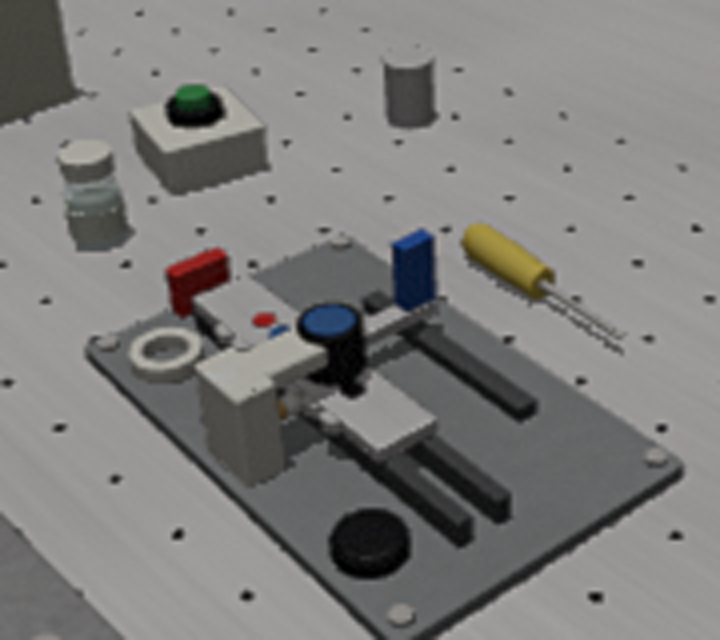

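The top crop shows plate corners at full-image pixels of about (213.8,122), (335.2,143), (323.7,216.5) and (199.5,194.7). The tab top is the lighter blue patch at about (275.5,186), and the stop is on the right, so home is to the right (world −y).

```bash
python3 - <<'E'
from h import *
t=read_camera("top"); s=read_camera("scene")
px=[(213.8,122),(335.2,143),(323.7,216.5),(199.5,194.7)]
P=np.array([onz(t,u,v,.012)[:2] for u,v in px]); print(P.round(4).tolist())
L=[np.linalg.norm(P[i]-P[(i+1)%4]).round(4) for i in range(4)]; print("sides",L)
# model corners in changer frame: +x away from robot, home=-y at image right
M=np.array([(.1,.16),(.1,-.16),(-.1,-.16),(-.1,.16)])
Mc=M-M.mean(0);Pc=P-P.mean(0);a=np.arctan2((Mc[:,0]*Pc[:,1]-Mc[:,1]*Pc[:,0]).sum(),(Mc*Pc).sum())
R=np.array([[np.cos(a),-np.sin(a)],[np.sin(a),np.cos(a)]]);o=P.mean(0)
print("origin",o.round(4),"yaw deg",np.degrees(a).round(2),"resid",(P-(o+M@R.T)).round(4).tolist())
# tab, stop, button
def loc(X): return (R.T@(X[:2]-o)).round(4)
# tab: separate top face by brightness
f=t["frame"][180:195,270:282].astype(int); print(f[...,2])
f=s["frame"][186:209,236:250].astype(int); print(f[...,2])
b=tri(t,(399.8,222.0),s,(187.7,154.2)); print("btn",b.round(4))
for z in(.05,.055,.06): print(z,onz(t,399.8,222,z).round(4))
for sl in(0.018,.036):
    for z in(.085,):
        X=np.r_[o+R@np.array([-.06,-.045+sl]),z]; print(sl,X.round(4),proj(t,X).round(1),proj(s,X).round(1))
X=np.r_[o+R@np.array([.02,0]),.078];print("lens top",proj(t,X),"obs 269.4,152.9",proj(s,X),"obs 221.9 209.6")
E
```

```text
[[0.7186, 0.1452], [0.6973, -0.1722], [0.5039, -0.1587], [0.5237, 0.1555]]
sides [np.float64(0.3181), np.float64(0.1939), np.float64(0.3149), np.float64(0.1952)]
origin [ 0.6109 -0.0076] yaw deg -3.66 resid [[-0.0023, -0.0006], [-0.0031, 0.0014], [0.003, 0.0021], [0.0024, -0.003]]
[[ 86  80  82 103 137 136 134 138 126  93  84  84]
 [ 84  80  76  92 127 128 130 136 119  65  83  81]
 [ 86  86  80  89 118 112 113 117 107  85  83  87]
 [ 83  83  88  96 117 112 116 112  97  64  86  77]
 [ 82  81  86 102 113 112 115 116 114  80  86  81]
 [ 81  85 101 121 115 113 114 111  91  84  84  86]
 [ 81  71  76 113 118 111 119 112  87  82  88  81]
 [ 88  79  89 116 116 114 118 101  83  85  85  82]
 [ 78  69  83 118 116 112 122 106  71  87  81  82]
 [ 56  62 100 118 114 113 117 101  67  89  86  90]
 [ 55  61 101 125 123 119 122 109  51  64  67  76]
 [ 54  66  76  72  89 101 108  81  45  51  55  48]
 [ 50  34  51  29  33  35  48  62  55  55  53  56]
 [ 57  51  29  30  36  30  26  43  55  59  49  53]
 [ 29  44  28  26  36  31  41  57  58  57  54  57]]
[[146 145 147 147 150 151 150 150 148 150 150 150 15
[... 946 characters left out ...]
119]
 [ 87  99  78  56  53  53  52  53  52  53  50  51  66 119]
 [ 61  71  64  52  53  53  53  51  50  49  49  51  60  80]
 [ 52  54  59  52  52  51  52  50  51  51  62  73  91  86]
 [ 61  77 104  85  58  48  48  54  60  79 105  68  71  80]
 [117 150 153 145 105  66  57  74  92  65  72  62  65  79]
 [150 151 151 155 149 127  95  66  69  65  64  66  79  79]]
btn [ 0.5024 -0.3324  0.0555]
0.05 [ 0.505  -0.3355  0.05  ]
0.055 [ 0.5041 -0.334   0.055 ]
0.06 [ 0.5032 -0.3325  0.06  ]
0.018 [ 0.5493 -0.0307  0.085 ] [275.6 186.8] [241.7 188.9]
0.036 [ 0.5504 -0.0127  0.085 ] [268.1 185.5] [246.5 192. ]
lens top [269.97742263 153.49804962] obs 269.4,152.9 [220.82429355 209.22980445] obs 221.9 209.6
```

The slide is in the first detent: the model predicts (275.6,186.8) and (241.7,188.9), and I observe about (275.3,186.2) and (242.3,189.5). The tab top is at about (0.549,−0.031) and the button at about (0.503,−0.333,0.056). I'll add a helper that converts target poses into row units.

```bash
cat >> h.py <<'E'
from scipy.spatial.transform import Rotation as Ro
O=np.array([.6109,-.0076]); YAW=np.radians(-3.66)
C=np.array([[np.cos(YAW),-np.sin(YAW)],[np.sin(YAW),np.cos(YAW)]])
def W(x,y,z): return np.r_[O+C@np.array([x,y]),z]
TR=Ro.from_euler("xyz",[np.pi,0,np.pi+YAW])
def state():
    s=robot.observe(); p=s["tool_pos"]
    print("t %.2f"%s["time"],"tcp",p.round(4),"chg",(C.T@(p[:2]-O)).round(4),"rot",np.degrees(s["tool_rot"]).round(2),"F",s["contact_force"].round(2),"open",round(s["opening"],4)); return s
def shift(X,rot=TR):
    s=robot.observe(); A=Ro.from_euler("xyz",s["tool_rot"])
    print("shift cm",(A.inv().apply(X-s["tool_pos"])*100).round(2),"turn deg",np.degrees((A.inv()*rot).as_rotvec()).round(2))
E
python3 - <<'E'
from h import *
t=read_camera("top"); state()
print("big obj",[onz(t,80,245,z).round(3).tolist() for z in(0,.1,.2)],onz(t,20,245,.1).round(3))
shift(np.array([.40,.15,.246])); shift(W(-.06,.025,.16)); shift(W(-.06,.025,.069))
E
```

```text
t 0.40 tcp [0.2106 0.4809 0.2456] chg [-0.4307  0.4619] rot [-179.99   -0.    156.35] F [ 0.37 -0.42 -0.45] open 0.0921
big obj [[0.366, 0.435, 0.0], [0.362, 0.395, 0.1], [0.358, 0.356, 0.2]] [0.346 0.53  0.1  ]
shift cm [-3.062e+01 -2.271e+01 -3.000e-02] turn deg [-1.000e-02 -0.000e+00 -1.999e+01]
shift cm [-49.77 -28.38   8.57] turn deg [-1.000e-02 -0.000e+00 -1.999e+01]
shift cm [-49.77 -28.38  17.67] turn deg [-1.000e-02 -0.000e+00 -1.999e+01]
```

```bash
python3 - <<'E'
from h import *
t=read_camera("top"); w=read_camera("wrist")
X=tri(t,(18,243),w,(395,265)); print(X.round(3),proj(t,X),proj(w,X))
print([onz(t,80,245,z).round(3).tolist() for z in (.1,.2,.3)])
E
```

```text
[0.357 0.562 0.088] [ 10.417422   239.26781492] [377.2757773  261.17657605]
[[0.362, 0.395, 0.1], [0.358, 0.356, 0.2], [0.353, 0.316, 0.3]]
```

```bash
python3 -m crank '[[-5,-2.8,0,0,0,-4,0],[-10,-5.7,0,0,0,-8,0],[-15,-8.5,0,0,0,-12,0],[-20,-11.4,0,0,0,-16,0],[-25,-14.2,0,0,0,-20,0]]' 20; python3 - <<'E'
from h import *
state(); shift(W(-.06,.025,.15)); shift(W(-.06,.025,.069))
E
```

```text
time: 1.12
tool_pos: [0.3835, 0.249, 0.246]
tool_rot: [3.141, 0.001, 3.08]
contact_force: [0.7, 0.0, 0.3]
opening: 0.0465
t 1.12 tcp [0.3835 0.249  0.246 ] chg [-0.2433  0.2416] rot [1.7997e+02 4.0000e-02 1.7648e+02] F [0.71 0.02 0.29] open 0.0465
shift cm [-18.27 -21.71   9.6 ] turn deg [0.03 0.04 0.14]
shift cm [-18.26 -21.71  17.7 ] turn deg [0.03 0.04 0.14]
```

```bash
python3 -m crank '[[-3.7,-4.3,1.9,0,0,0,0],[-7.3,-8.7,3.8,0,0,0,0],[-11,-13,5.7,0,0,0,0],[-14.6,-17.4,7.6,0,0,0,0],[-18.3,-21.7,9.6,0,0,0,0]]';  python3 - <<'E'
from h import *
state(); shift(W(-.06,.025,.069))
for n in("scene","wrist"):
    c=read_camera(n); save(c,n+"2.png")
E
```

```text
time: 1.75
tool_pos: [0.5525, 0.0206, 0.1493]
tool_rot: [3.141, 0.001, 3.078]
contact_force: [-0.6, -0.4, 0.5]
opening: 0.0009
t 1.75 tcp [0.5525 0.0206 0.1493] chg [-0.0601  0.0245] rot [1.7999e+02 4.0000e-02 1.7633e+02] F [-0.55 -0.36  0.54] open 0.0009
shift cm [-0.    0.05  8.03] turn deg [ 0.01  0.04 -0.01]
```

View pics/scene2.png

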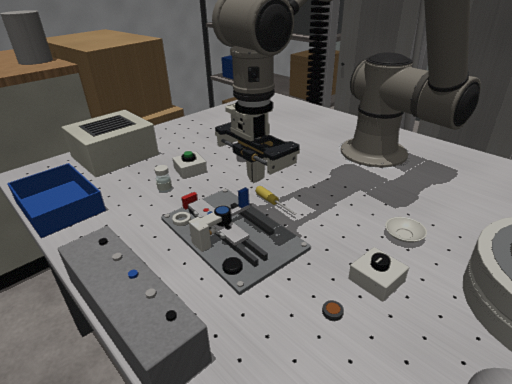

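View pics/wrist2.png

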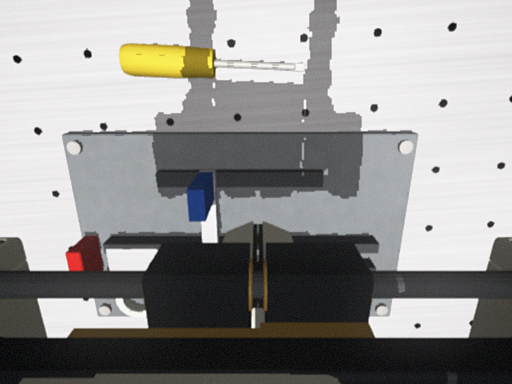

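The scene view shows the closed fingers at (255,165), above and to the far side of the tab at (243,197). The wrist view shows the plate level, so the yaw is right, and the tab clear on the home side. Next I descend.

```bash
python3 -m crank '[[0,0,3,0,0,0,0],[0,0,6,0,0,0,0],[0,0,8,0,0,0,0],[0,-0.5,8,0,0,0,0],[0,-1.5,8,0,0,0,0]]'; python3 - <<'E'
from h import *
state()
c=read_camera("scene"); save(c,"s3.png",180,120,140,140,4)
w=read_camera("wrist"); save(w,"w3.png")
E
```

```text
time: 2.48
tool_pos: [0.5509, 0.0074, 0.0707]
tool_rot: [-3.142, 0.001, 3.079]
contact_force: [0.4, -0.2, 0.5]
opening: 0.0003
t 2.48 tcp [0.5509 0.0074 0.0707] chg [-0.0608  0.0111] rot [-1.8000e+02  8.0000e-02  1.7641e+02] F [ 0.44 -0.23  0.48] open 0.0003
```

View pics/s3.png

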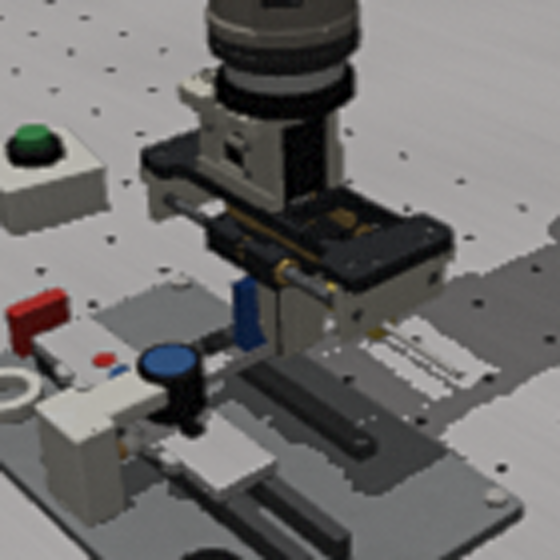

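View pics/w3.png

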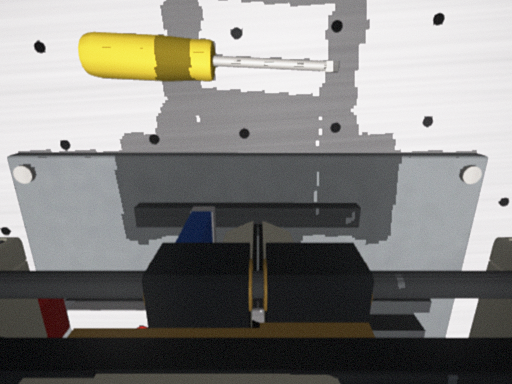

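The scene crop shows the finger just on the far side of the tab with a small gap, at tab height. Now I push home slowly.

```bash
python3 -m crank '[[0,-0.4,0,0,0,0,0],[0,-0.8,0,0,0,0,0],[0,-1.1,0,0,0,0,0],[0,-1.4,0,0,0,0,0],[0,-1.7,0,0,0,0,0]]'; python3 -m crank '[[0,-0.2,0,0,0,0,0],[0,-0.4,0,0,0,0,0],[0,-0.6,0,0,0,0,0]]'; python3 - <<'E'
from h import *
state()
E
```

```text
time: 3.2
tool_pos: [0.5495, -0.0087, 0.0699]
tool_rot: [3.14, 0.0, 3.078]
contact_force: [-0.3, 4.5, 1.2]
opening: 0.0007
time: 3.58
tool_pos: [0.5489, -0.016, 0.0696]
tool_rot: [-3.141, -0.0, 3.078]
contact_force: [0.5, 0.3, 0.2]
opening: 0.0006
t 3.58 tcp [ 0.5489 -0.016   0.0696] chg [-0.0613 -0.0124] rot [-1.7998e+02 -1.0000e-02  1.7635e+02] F [0.5  0.3  0.22] open 0.0006
```

The force built to 4.5 N and then vanished, so the slide has snapped over the crest to home. I'll keep pushing until I feel the hard stop.

```bash
python3 -m crank '[[0,-0.2,0,0,0,0,0],[0,-0.4,0,0,0,0,0],[0,-0.6,0,0,0,0,0]]'; python3 -m crank '[[0,-0.15,0,0,0,0,0],[0,-0.3,0,0,0,0,0]]'; python3 - <<'E'
from h import *
state()
E
```

```text
time: 3.95
tool_pos: [0.5486, -0.0217, 0.0697]
tool_rot: [3.141, -0.0, 3.078]
contact_force: [1.0, 4.9, 0.6]
opening: 0.0002
time: 4.2
tool_pos: [0.5486, -0.022, 0.0697]
tool_rot: [3.137, 0.0, 3.077]
contact_force: [2.8, 17.6, 0.9]
opening: 0.0004
t 4.20 tcp [ 0.5486 -0.022   0.0697] chg [-0.0613 -0.0184] rot [1.7976e+02 1.0000e-02 1.7630e+02] F [ 2.76 17.62  0.94] open 0.0004
```

Hard stop at 17.6 N with tool y = −18.4 mm, so the slide is home. I back off, lift and cross over to the home side.

```bash
python3 -m crank '[[0,0.8,0,0,0,0,0],[0,1.5,0,0,0,0,0],[0,1.5,-4,0,0,0,0],[0,1.5,-7.5,0,0,0,0],[0,1.5,-8,0,0,0,0]]'; python3 -m crank '[[0,-3,0,0,0,0,0],[0,-6,0,0,0,0,0],[0,-8.5,0,0,0,0,0],[0,-8.5,0,0,0,0,0]]'; python3 - <<'E'
from h import *
state(); shift(W(-.06,-.09,.07))
t=read_camera("top"); s=read_camera("scene"); w=read_camera("wrist")
save(s,"s4.png",180,120,140,140,4); save(w,"w4.png"); save(t,"t4.png",180,100,180,130,4)
E
```

```text
time: 4.82
tool_pos: [0.5507, -0.0097, 0.1522]
tool_rot: [-3.141, 0.005, 3.078]
contact_force: [0.1, 0.1, -0.3]
opening: 0.0004
time: 5.32
tool_pos: [0.5434, -0.0956, 0.1486]
tool_rot: [3.141, -0.002, 3.075]
contact_force: [-0.4, -0.3, -0.4]
opening: 0.0003
t 5.33 tcp [ 0.5434 -0.0956  0.1486] chg [-0.0617 -0.0922] rot [ 1.7999e+02 -9.0000e-02  1.7620e+02] F [-0.4  -0.32 -0.37] open 0.0003
shift cm [-0.19  0.22  7.86] turn deg [ 0.01 -0.09 -0.14]
```

View pics/s4.png

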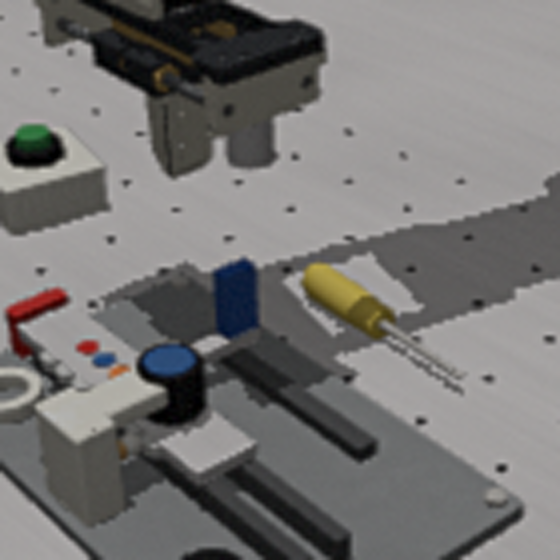

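View pics/w4.png

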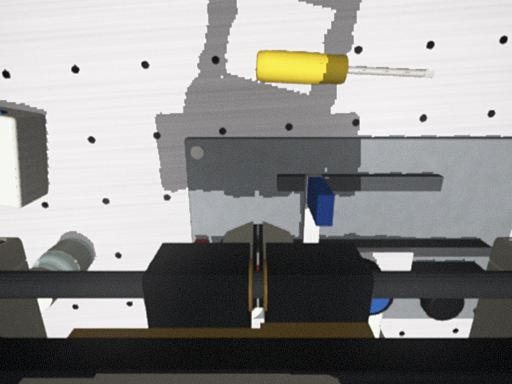

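The scene crop shows the bar's end right up against the red stop, so home is confirmed. The fingers are clear on the home side. I descend and approach.

```bash
python3 -m crank '[[-0.1,0,4,0,0,0,0],[-0.2,0,7,0,0,0,0],[-0.2,0,7.9,0,0,0,0],[-0.2,0.3,7.9,0,0,0,0],[-0.2,0.8,7.9,0,0,0,0]]'; python3 - <<'E'
from h import *
state()
s=read_camera("scene"); w=read_camera("wrist")
save(s,"s5.png",180,120,140,140,4); save(w,"w5.png")
E
```

```text
time: 6.1
tool_pos: [0.5473, -0.0863, 0.0719]
tool_rot: [-3.141, 0.002, 3.078]
contact_force: [0.5, -0.2, -0.3]
opening: 0.0003
t 6.10 tcp [ 0.5473 -0.0863  0.0719] chg [-0.0584 -0.0826] rot [-1.7998e+02  1.2000e-01  1.7635e+02] F [ 0.54 -0.15 -0.3 ] open 0.0003
```

View pics/s5.png

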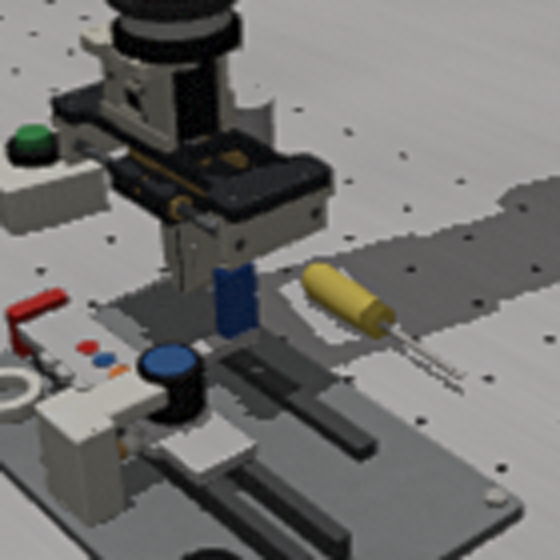

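View pics/w5.png

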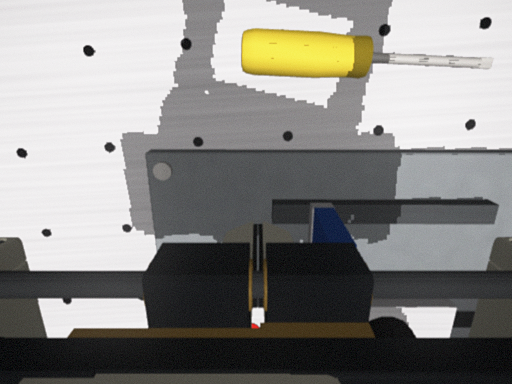

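The fingers are behind the tab on the home side. I start pushing in small steps.

```bash
python3 -m crank '[[0,0.4,0,0,0,0,0],[0,0.7,0,0,0,0,0],[0,1.0,0,0,0,0,0],[0,1.2,0,0,0,0,0],[0,1.3,0,0,0,0,0]]'; python3 - <<'E'
from h import *
state()
E
```

```text
time: 6.82
tool_pos: [0.5473, -0.0734, 0.0707]
tool_rot: [3.141, -0.0, 3.078]
contact_force: [0.2, 0.4, 0.6]
opening: 0.0004
t 6.83 tcp [ 0.5473 -0.0734  0.0707] chg [-0.0592 -0.0698] rot [179.99  -0.   176.35] F [0.17 0.42 0.61] open 0.0004
```

```bash
python3 -m crank '[[0,0.15,0,0,0,0,0],[0,0.3,0,0,0,0,0]]'; python3 -m crank '[[0,0.1,0,0,0,0,0],[0,0.2,0,0,0,0,0]]';python3 - <<'E'
from h import *
state()
E
```

```text
time: 7.08
tool_pos: [0.5475, -0.0705, 0.0707]
tool_rot: [3.142, -0.0, 3.078]
contact_force: [-0.1, 0.3, -0.2]
opening: 0.0003
time: 7.32
tool_pos: [0.5476, -0.0694, 0.0707]
tool_rot: [-3.14, 0.0, 3.078]
contact_force: [-0.4, -6.1, -0.9]
opening: 0.0
t 7.33 tcp [ 0.5476 -0.0694  0.0707] chg [-0.0592 -0.0658] rot [-1.7992e+02  1.0000e-02  1.7636e+02] F [-0.4  -6.11 -0.91] open 0.0
```

Contact at tool y ≈ −66 mm, which is s ≈ 0. I continue in small steps and track the force.

```bash
for i in 1 2 3; do :; done; python3 -m crank '[[0,0.15,0,0,0,0,0],[0,0.3,0,0,0,0,0]]'; python3 -m crank '[[0,0.15,0,0,0,0,0],[0,0.3,0,0,0,0,0]]';python3 -m crank '[[0,0.1,0,0,0,0,0],[0,0.2,0,0,0,0,0]]'
```

```text
time: 7.58
tool_pos: [0.5478, -0.0665, 0.0707]
tool_rot: [-3.14, 0.0, 3.078]
contact_force: [-1.4, -5.7, 0.2]
opening: 0.0005
time: 7.82
tool_pos: [0.548, -0.0627, 0.0707]
tool_rot: [3.142, 0.0, 3.078]
contact_force: [0.1, -2.6, -0.2]
opening: 0.0008
time: 8.07
tool_pos: [0.5482, -0.0601, 0.0707]
tool_rot: [3.141, 0.0, 3.078]
contact_force: [0.1, -0.3, -0.5]
opening: 0.0003
```

Click 1: the force dropped to about 0 at world y −0.060, which is s ≈ 9.6 mm. So s ≈ world y + 0.0697, and crest 2 should come at about −0.043 and crest 3 at about −0.025.

```bash
python3 -m crank '[[0,0.2,0,0,0,0,0],[0,0.4,0,0,0,0,0],[0,0.6,0,0,0,0,0]]'; python3 -m crank '[[0,0.15,0,0,0,0,0],[0,0.3,0,0,0,0,0]]'; python3 -m crank '[[0,0.15,0,0,0,0,0],[0,0.3,0,0,0,0,0]]'; python3 -m crank '[[0,0.15,0,0,0,0,0],[0,0.3,0,0,0,0,0]]'
```

```text
time: 8.45
tool_pos: [0.5486, -0.0543, 0.0707]
tool_rot: [3.141, 0.0, 3.078]
contact_force: [0.9, 0.0, -0.2]
opening: 0.0005
time: 8.7
tool_pos: [0.5487, -0.0519, 0.0707]
tool_rot: [-3.141, 0.0, 3.078]
contact_force: [-0.9, -4.8, -0.2]
opening: 0.0002
time: 8.95
tool_pos: [0.5489, -0.0497, 0.0708]
tool_rot: [-3.14, 0.0, 3.078]
contact_force: [-0.4, -5.7, -0.3]
opening: 0.0006
time: 9.2
tool_pos: [0.5491, -0.0462, 0.0708]
tool_rot: [-3.141, 0.0, 3.078]
contact_force: [-1.2, -4.6, 1.5]
opening: 0.0008
```

```bash
python3 -m crank '[[0,0.15,0,0,0,0,0],[0,0.3,0,0,0,0,0]]'; python3 -m crank '[[0,0.1,0,0,0,0,0],[0,0.1,0,0,0,0,0]]';  python3 - <<'E'
from h import *
state(); s=read_camera("scene"); save(s,"s6.png",180,120,140,140,4)
E
```

```text
time: 9.45
tool_pos: [0.5494, -0.0423, 0.0707]
tool_rot: [3.141, 0.0, 3.078]
contact_force: [-0.4, -2.0, -0.6]
opening: 0.001
time: 9.7
tool_pos: [0.5494, -0.0412, 0.0707]
tool_rot: [3.141, 0.0, 3.078]
contact_force: [0.7, 0.5, -0.0]
opening: 0.0005
t 9.70 tcp [ 0.5494 -0.0412  0.0707] chg [-0.0592 -0.0375] rot [179.98   0.   176.37] F [ 0.7   0.53 -0.04] open 0.0005
```

View pics/s6.png

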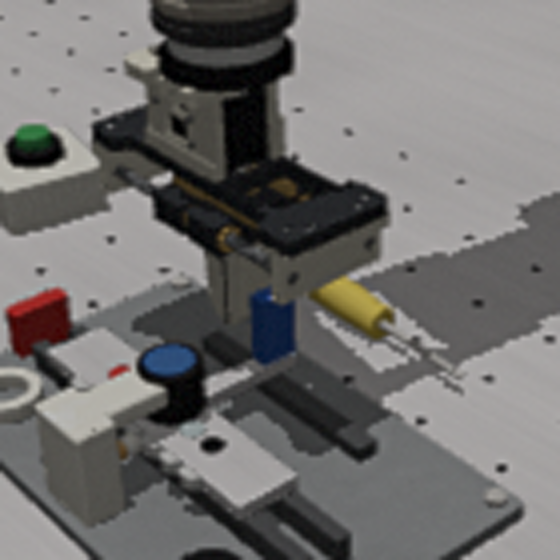

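Click 2: a gap has opened and the tab sits ahead of the finger. Now the third, slowly, with single-millimetre steps near the crest (world y ≈ −0.0247).

```bash
python3 -m crank '[[0,0.15,0,0,0,0,0],[0,0.3,0,0,0,0,0],[0,0.5,0,0,0,0,0]]'; python3 -m crank '[[0,0.15,0,0,0,0,0],[0,0.3,0,0,0,0,0]]'; python3 -m crank '[[0,0.15,0,0,0,0,0],[0,0.3,0,0,0,0,0]]'; python3 -m crank '[[0,0.1,0,0,0,0,0],[0,0.2,0,0,0,0,0]]'
```

```text
time: 10.12
tool_pos: [0.5497, -0.0365, 0.0707]
tool_rot: [3.141, 0.0, 3.078]
contact_force: [-0.2, -0.7, -0.7]
opening: 0.0004
time: 10.38
tool_pos: [0.5499, -0.0339, 0.0707]
tool_rot: [-3.141, -0.0, 3.078]
contact_force: [-1.3, -4.9, 0.5]
opening: 0.0006
time: 10.62
tool_pos: [0.55, -0.0317, 0.0708]
tool_rot: [-3.14, -0.0, 3.078]
contact_force: [-1.0, -6.0, -0.2]
opening: 0.0004
time: 10.88
tool_pos: [0.5502, -0.0293, 0.0707]
tool_rot: [-3.141, 0.0, 3.078]
contact_force: [0.2, -4.2, 0.1]
opening: 0.0006
```

```bash
python3 -m crank '[[0,0.1,0,0,0,0,0],[0,0.2,0,0,0,0,0]]'; python3 -m crank '[[0,0.1,0,0,0,0,0],[0,0.15,0,0,0,0,0]]'
```

```text
time: 11.12
tool_pos: [0.5503, -0.0265, 0.0707]
tool_rot: [3.141, 0.0, 3.078]
contact_force: [0.2, -1.6, 0.5]
opening: 0.0003
time: 11.38
tool_pos: [0.5505, -0.0247, 0.0707]
tool_rot: [3.141, 0.0, 3.078]
contact_force: [0.5, -0.2, -0.1]
opening: 0.0004
```

```bash
python3 -m crank '[[0,0,0,0,0,0,0]]'; python3 - <<'E'
from h import *
state(); s=read_camera("scene"); save(s,"s7.png",180,120,140,140,4); print([b for b in blobs(s,"blue")[0] if 200<b[0][0]<280])
E
```

```text
time: 11.5
tool_pos: [0.5504, -0.0248, 0.0707]
tool_rot: [3.141, 0.0, 3.078]
contact_force: [-0.1, 0.0, -0.1]
opening: 0.0008
t 11.50 tcp [ 0.5504 -0.0248  0.0707] chg [-0.0592 -0.021 ] rot [179.97   0.   176.36] F [-0.07  0.01 -0.1 ] open 0.0008
[([249.9, 203.0], [245, 193, 11, 20, 158]), ([221.8, 209.5], [215, 206, 14, 8, 85])]
```

View pics/s7.png

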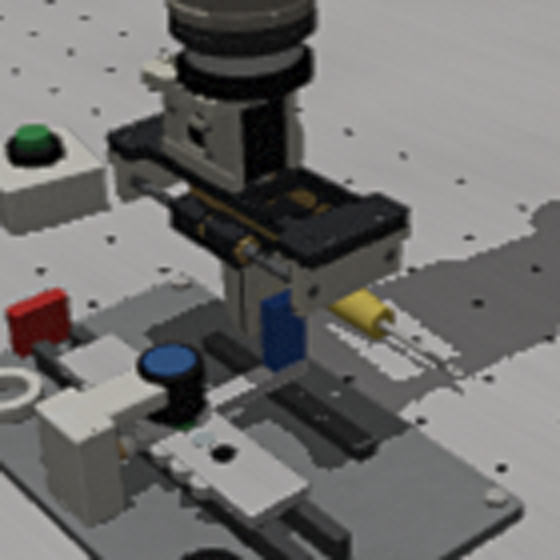

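The tab has moved about half a pitch (left edge 252 to 262 in the crop) with no gap to the finger, so it's balanced right at the crest. I nudge another millimetre.

```bash
python3 -m crank '[[0,0.1,0,0,0,0,0],[0,0.1,0,0,0,0,0]]'; python3 - <<'E'
from h import *
state(); s=read_camera("scene"); save(s,"s8.png",180,120,140,140,4); print([b for b in blobs(s,"blue")[0] if 200<b[0][0]<280])
E
```

```text
time: 11.8
tool_pos: [0.5505, -0.024, 0.0707]
tool_rot: [3.141, 0.0, 3.078]
contact_force: [1.2, 0.6, -0.4]
opening: 0.0004
t 11.80 tcp [ 0.5505 -0.024   0.0707] chg [-0.0592 -0.0203] rot [179.99   0.   176.35] F [ 1.16  0.59 -0.44] open 0.0004
[([250.1, 203.6], [246, 193, 10, 20, 157]), ([221.8, 209.6], [215, 206, 14, 8, 86])]
```

View pics/s8.png

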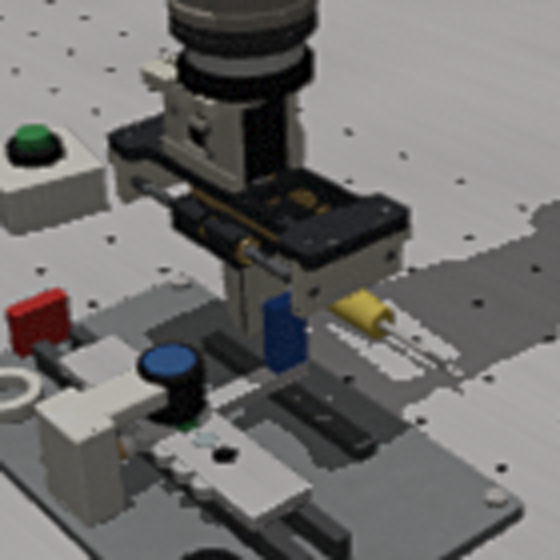

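```bash
python3 - <<'E'
from h import *
s=read_camera("scene")
for k in(0,18,36,45,47,50,54,63): print(k,proj(s,W(-.06,-.045+k/1000,.0625)).round(1))
print([b for b in blobs(s,"blue")[0] if 200<b[0][0]<280]); state()
E
```

```text
0 [237.5 193.8]
18 [242.1 196.9]
36 [246.8 200. ]
45 [249.2 201.6]
47 [249.7 201.9]
50 [250.5 202.5]
54 [251.6 203.2]
63 [254.1 204.8]
[([250.6, 203.5], [246, 194, 11, 19, 162]), ([221.8, 209.6], [215, 206, 14, 8, 86])]
t 11.90 tcp [ 0.5505 -0.0241  0.0707] chg [-0.0592 -0.0203] rot [179.99   0.   176.35] F [0.45 0.03 0.2 ] open 0.0006
```

The tab is creeping by itself towards the third detent (blob x 249.9, 250.1, 250.6; 54 mm should give about 252). I hold and let it settle.

```bash
python3 -m crank '[[0,0,0,0,0,0,0],[0,0,0,0,0,0,0],[0,0,0,0,0,0,0],[0,0,0,0,0,0,0]]'; python3 - <<'E'
from h import *
s=read_camera("scene"); print([b for b in blobs(s,"blue")[0] if 200<b[0][0]<280]); state(); save(s,"s9.png",180,120,140,140,4)
E
```

```text
time: 12.4
tool_pos: [0.5505, -0.0242, 0.0707]
tool_rot: [3.142, 0.0, 3.078]
contact_force: [0.4, -0.4, -0.2]
opening: 0.0006
[([252.1, 204.8], [248, 195, 10, 19, 150]), ([221.8, 209.6], [215, 206, 14, 8, 86])]
t 12.45 tcp [ 0.5505 -0.0242  0.0707] chg [-0.0592 -0.0204] rot [180.     0.   176.35] F [ 0.03  0.54 -0.  ] open 0.0003
```

View pics/s9.png

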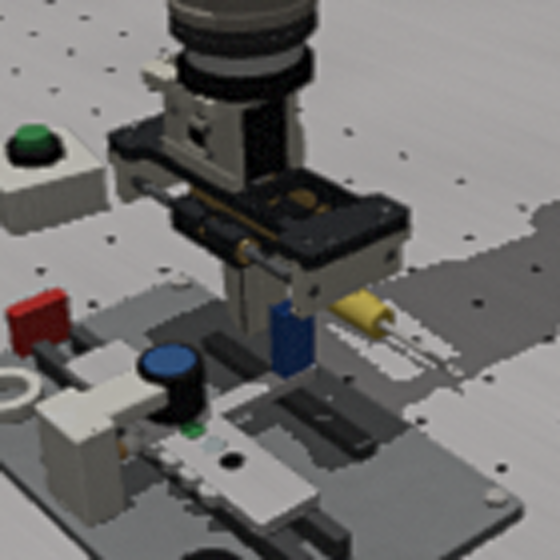

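Third detent confirmed: the blob is at x = 252.1, against a predicted 251.6 plus the 0.4 px bias, and a gap to the finger is visible. I retract, lift and go to the button.

```bash
python3 -m crank '[[0,-0.8,0,0,0,0,0],[0,-1.6,0,0,0,0,0],[0,-1.6,-4,0,0,0,0],[0,-1.6,-8,0,0,0,0],[0,-1.6,-8,0,0,0,0]]'; python3 - <<'E'
from h import *
state(); shift(np.array([.503,-.333,.13]))
E
```

```text
time: 13.08
tool_pos: [0.5513, -0.0412, 0.1539]
tool_rot: [-3.141, 0.007, 3.077]
contact_force: [0.3, -0.7, -0.4]
opening: 0.0006
t 13.07 tcp [ 0.5513 -0.0412  0.1539] chg [-0.0574 -0.0373] rot [-179.94    0.39  176.32] F [ 0.26 -0.67 -0.43] open 0.0006
shift cm [  2.96 -29.43   2.4 ] turn deg [-0.06  0.39 -0.02]
```

```bash
python3 -m crank '[[0.6,-5.9,0,0,0,0,0],[1.2,-11.8,0,0,0,0,0],[1.8,-17.7,0,0,0,0,0],[2.4,-23.6,0,0,0,0,0],[3,-29.4,0,0,0,0,0]]'; python3 -m crank '[[0,0,0,0,0,0,0]]'; python3 - <<'E'
from h import *
state(); shift(np.array([.503,-.333,.13]))
t=read_camera("top"); s=read_camera("scene"); w=read_camera("wrist")
save(t,"t10.png"); save(s,"s10.png",120,80,140,140,4); save(w,"w10.png")
for n,c in(("top",t),("scene",s),("wrist",w)): print(n,blobs(c,"green")[0])
print([b for b in blobs(s,"blue")[0] if 200<b[0][0]<280],[b for b in blobs(t,"blue")[0] if 200<b[0][0]<300])
print(proj(w,[.503,-.333,.057]))
E
```

```text
time: 13.7
tool_pos: [0.4996, -0.3336, 0.1494]
tool_rot: [3.14, -0.001, 3.077]
contact_force: [0.3, 0.3, 0.7]
opening: 0.0005
time: 13.82
tool_pos: [0.4989, -0.3358, 0.1491]
tool_rot: [3.142, -0.001, 3.072]
contact_force: [1.1, 0.5, -0.1]
opening: 0.0001
t 13.82 tcp [ 0.4989 -0.3358  0.1491] chg [-0.0908 -0.3346] rot [ 1.8000e+02 -7.0000e-02  1.7603e+02] F [ 1.13  0.54 -0.13] open 0.0001
shift cm [-0.39  0.3   1.91] turn deg [ 0.   -0.07 -0.31]
top [([260.7, 156.3], [260, 154, 3, 5, 10])]
scene [([187.9, 154.4], [184, 152, 9, 6, 44]), ([227.5, 226.8], [225, 225, 6, 4, 15])]
wrist [([257.8, 197.0], [241, 180, 34, 34, 890])]
[([244.1, 65.6], [222, 52, 44, 29, 1004]), ([252.6, 203.2], [248, 194, 11, 20, 176]), ([221.8, 209.6], [215, 206, 14, 8, 83])] [([257.3, 56.5], [255, 54, 6, 6, 30]), ([269.4, 152.9], [264, 148, 12, 11, 107]), ([276.8, 159.3], [275, 157, 4, 5, 13]), ([260.0, 184.2], [257, 179, 7, 11, 49])]
[256.06233643 198.95622655]
```

View pics/s10.png

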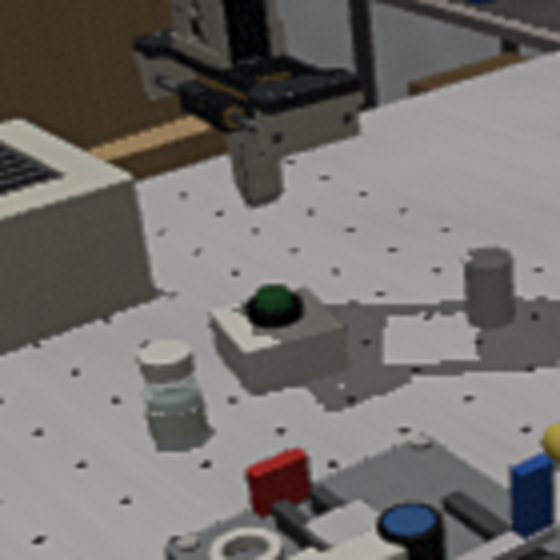

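View pics/w10.png

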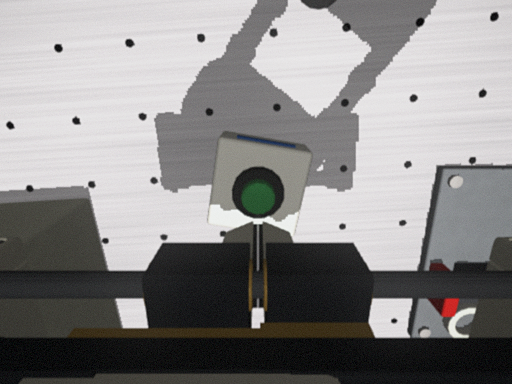

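View pics/t10.png

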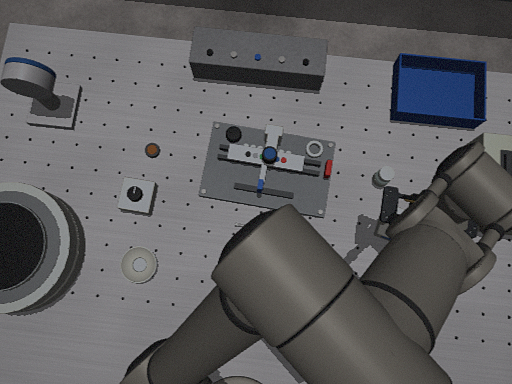

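The wrist view shows the button at (257.8,197), almost on the tool centre line (column 257.5). The slide's tab is still in the third detent. I'll triangulate the button from wrist, scene and top.

```bash
python3 - <<'E'
from h import *
t=read_camera("top"); s=read_camera("scene"); w=read_camera("wrist")
a=tri(w,(257.8,197),s,(187.8,154.3)); b=tri(w,(257.8,197),t,(399.8,222)); print(a.round(4),b.round(4))
A=onz(w,257.8,197,.057);print(A.round(4)); state(); shift(np.r_[(a[:2]+b[:2])/2,.09])
E
```

```text
[ 0.5026 -0.3296  0.0559] [ 0.5016 -0.3306  0.0636]
[ 0.5029 -0.3301  0.057 ]
t 14.12 tcp [ 0.5011 -0.3303  0.1505] chg [-0.089 -0.329] rot [ 1.7996e+02 -2.0000e-02  1.7645e+02] F [-0.38  0.66  0.93] open 0.0003
shift cm [-0.1   0.02  6.05] turn deg [ 0.04 -0.03  0.11]
```

The tool had moved about 5 mm between those frames, so I'll re-measure with the arm settled.

```bash
python3 - <<'E'
from h import *
state(); w=read_camera("wrist"); s=read_camera("scene")
g=max(blobs(w,"green")[0],key=lambda b:b[1][4]); print(g)
class D(dict):pass
a=tri(w,g[0],s,(187.8,154.3)); print(a.round(4), onz(w,*g[0],.057).round(4)); state(); shift(np.r_[a[:2],.09])
E
```

```text
t 14.12 tcp [ 0.5011 -0.3303  0.1505] chg [-0.089 -0.329] rot [ 1.7996e+02 -2.0000e-02  1.7645e+02] F [-0.38  0.66  0.93] open 0.0003
([255.9, 195.0], [239, 178, 34, 34, 881])
[ 0.5015 -0.3311  0.0549] [ 0.5014 -0.3315  0.057 ]
t 14.22 tcp [ 0.5012 -0.3305  0.1508] chg [-0.0889 -0.3293] rot [179.99   0.   176.45] F [ 0.22  0.49 -0.56] open 0.0005
shift cm [-0.04 -0.06  6.08] turn deg [0.01 0.   0.11]
```

The button is at (0.502,−0.332), top at about 0.056, so contact is expected at TCP z ≈ 0.075. I descend to just above it, then slowly.

```bash
python3 -m crank '[[-0.1,-0.15,3,0,0,0,0],[-0.1,-0.15,5.5,0,0,0,0],[-0.1,-0.15,6.6,0,0,0,0],[-0.1,-0.15,6.6,0,0,0,0]]'; python3 -m crank '[[0,0,0.2,0,0,0,0],[0,0,0.4,0,0,0,0],[0,0,0.6,0,0,0,0]]';  python3 -m crank '[[0,0,0.2,0,0,0,0],[0,0,0.4,0,0,0,0]]'
```

```text
time: 14.72
tool_pos: [0.5017, -0.3327, 0.0844]
tool_rot: [3.141, -0.001, 3.078]
contact_force: [-0.2, -0.1, -0.6]
opening: 0.0006
time: 15.1
tool_pos: [0.5021, -0.3335, 0.0794]
tool_rot: [-3.141, 0.001, 3.078]
contact_force: [0.9, -1.4, 3.1]
opening: 0.0003
time: 15.35
tool_pos: [0.5021, -0.3335, 0.0752]
tool_rot: [-3.141, 0.001, 3.078]
contact_force: [0.1, -0.0, 9.3]
opening: 0.0003
```

```bash
python3 -m crank '[[0,0,0.1,0,0,0,0],[0,0,0.15,0,0,0,0],[0,0,0.15,0,0,0,0]]'; python3 - <<'E'
from h import *
state(); s=read_camera("scene"); save(s,"s11.png",120,80,140,140,4); print(blobs(s,"green",mina=3)[0])
E
```

```text
time: 15.72
tool_pos: [0.5022, -0.3335, 0.0751]
tool_rot: [-3.14, 0.002, 3.078]
contact_force: [-2.2, 2.4, 15.0]
opening: 0.0004
t 15.72 tcp [ 0.5022 -0.3335  0.0751] chg [-0.0877 -0.3322] rot [-1.7993e+02  1.0000e-01  1.7636e+02] F [-2.18  2.4  15.01] open 0.0004
[([188.4, 155.6], [184, 154, 9, 4, 22]), ([227.5, 226.8], [225, 225, 6, 4, 15])]
```

View pics/s11.png

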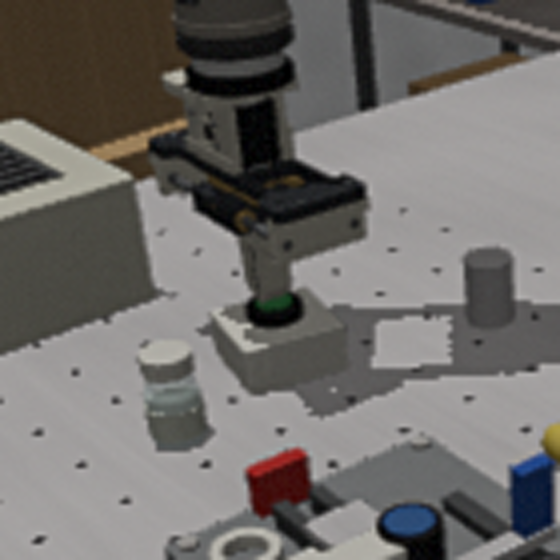

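The downward motion stopped at 0.0751 while the force rose from 9 to 15 N, so the button has bottomed. Green is still visible under the finger and above the collar, so the finger is on the button and not the collar. I press slightly harder to be sure, then release.

```bash
python3 -m crank '[[0,0,0.07,0,0,0,0],[0,0,0.07,0,0,0,0]]'; python3 -m crank '[[0,0,-0.3,0,0,0,0],[0,0,-0.6,0,0,0,0],[0,0,-1.2,0,0,0,0],[0,0,-4,0,0,0,0],[0,0,-8,0,0,0,0]]'; python3 -m crank '[[0,0,0,0,0,0,0],[0,0,0,0,0,0,0],[0,0,0,0,0,0,0]]'; python3 - <<'E'
from h import *
state(); t=read_camera("top"); s=read_camera("scene"); save(s,"s12.png"); save(t,"t12.png"); print(blobs(s,"green",mina=3)[0],[b for b in blobs(s,"blue")[0] if 200<b[0][0]<280],[b for b in blobs(t,"blue")[0] if 200<b[0][0]<300])
for k in (36,54,72): print(k,proj(t,W(-.06,-.045+k/1000,.085)).round(1))
E
```

```text
time: 16.02
tool_pos: [0.5022, -0.3336, 0.075]
tool_rot: [-3.14, 0.002, 3.078]
contact_force: [-2.3, 2.7, 18.3]
opening: 0.0004
time: 16.65
tool_pos: [0.5006, -0.3323, 0.1515]
tool_rot: [3.139, -0.004, 3.078]
contact_force: [0.4, 0.3, 0.3]
opening: 0.0005
time: 17.02
tool_pos: [0.501, -0.3327, 0.151]
tool_rot: [3.14, -0.002, 3.078]
contact_force: [-0.2, 0.6, -0.6]
opening: 0.0009
t 17.02 tcp [ 0.501  -0.3327  0.151 ] chg [-0.0889 -0.3314] rot [ 1.7989e+02 -1.4000e-01  1.7635e+02] F [-0.2   0.62 -0.58] open 0.0009
[([187.9, 154.3], [184, 152, 9, 6, 42]), ([227.3, 226.8], [225, 225, 6, 4, 16])] [([244.0, 65.6], [222, 52, 44, 29, 1011]), ([252.5, 203.1], [248, 194, 11, 20, 174]), ([221.8, 209.6], [215, 206, 14, 8, 83])] [([257.3, 56.5], [255, 54, 6, 6, 30]), ([269.4, 153.0], [264, 148, 12, 11, 108]), ([276.8, 159.3], [275, 157, 4, 5, 13]), ([260.0, 184.2], [257, 179, 7, 11, 49])]
36 [268.1 185.5]
54 [260.5 184.2]
72 [253.  182.8]
```

View pics/s12.png

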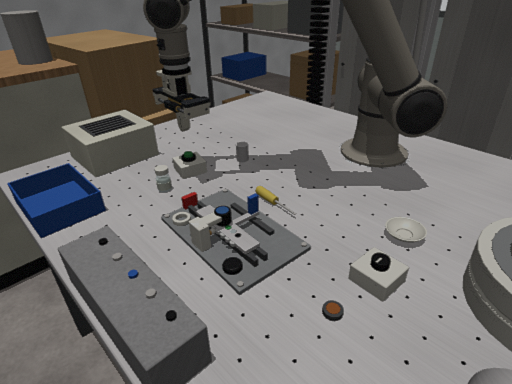

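The button is back up (centroid 187.9,154.3, the same as at the start). The tab is at (260.0,184.2) in the top view, against a predicted (260.5,184.2) for the third detent. The loose things look unmoved and the arm is clear, so I'm handing in.

```bash
python3 - <<'E'
from h import *
print(robot.hand_in()); state()
E
```

```text
the job is handed in; nothing more can be done
None
the job is handed in; nothing more can be done
```

The job is done and handed in at about 17 s of the 69 s allowed; `hand_in` gives no verdict.

- **Home:** With the fingers closed, I pushed the tab home from its far side until it hit the stop (17.6 N, with the bar end against the red block in the picture). The slide had started in the first detent.
- **Third detent:** I pushed back from the home side and counted three clicks. At the third crest the slide hung for a moment, then moved on slowly by itself. It settled at about 54 mm and never reached the fourth detent.
- **Exposure:** I pressed the green button until it stopped moving, while the force rose to 18.3 N, then let it up.

**Last checks:**
- The tab is at (260.0, 184.2) in the top view, against (260.5, 184.2) predicted for the third detent.
- The button's position in the scene picture is the same as before the press.
- The loose things look unmoved, judged by eye only.
- The arm is clear, with about zero force.

**Disagreement:** My camera estimate put the button top at about 56 mm, but contact came nearer 61–62 mm. It then bottomed with the fingertips at about 56 mm, so the travel I felt matches the button's full 6 mm.

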